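Fetch the T-bracket from the back of a tilt-out bin

TASK

On this dental demonstration table, tip the white tilt-out bin forward by its steel bar so that its back comes out from under the clear hood, pick the T-shaped steel bracket out of the back of the bin and put it in the empty half of the white tray. Leave the round steel post in the bin.

Things in the scene. Friction and masses are not known exactly. Their poses are not given: they have to be found in the camera images.
- bin (a joint): Tilt of the white bin, rad: 0 shut, growing as its top comes forward to the robot, 0.65 at its stop. Stiff hinge: it stays where it is left; the bar takes about 6 N to pull. The pivot line is level, along the bin's width, 30 mm above the table, 145 mm below the bar when shut. The stand is fixed; its clear hood covers 85 to 170 mm behind the pivot, top 185 mm above the table.
- bin_bar (a point): Centre of the bin's handle: a round steel bar, 10 mm thick, 100 mm long, held near both ends 35 mm clear above the middle of the bin's front wall (4 mm thick); 175 mm above the table when shut. Axes turn with the bin: y along the bar, x to the bin's back, z up from the pivot to the bar (pivot 145 mm down the z axis).
- bin_floor (a point): Centre of the floor of the bin's back half, 85 mm down and 105 mm back from the bar in the bin's axes (as bin_bar's). The half is 66 mm (x) by 182 mm (y); side walls 30 mm, back wall 25 mm tall; in front a cross wall 18 mm tall, against which the parts slide when tipped. Beyond it the front half holds rubber caps. Under the hood until the bin is tipped about 0.5 rad.
- bracket: T-shaped steel bracket (an upside-down T), 90 g: foot 44 x 22 x 6 mm (x, y, z), upright plate 10 x 22 mm (x, y) on its middle, 36 mm tall in all. Origin at the centre of its underside, z up the plate, y across the 22 mm width. Stands in the bin's back half, x roughly front to back, about 90 mm left or right of the post.
- post: Round steel post that stays in the bin, 60 g: disc foot of 30 mm diameter, 8 mm thick, stem of 14 mm diameter, 30 mm tall in all. Origin at the centre of its underside, z up the stem. Stands in the bin's back half beside the bracket.
- tray_half (a point): Centre of the inner floor (4 mm above the table) of the empty half of the white tray. The tray is fixed, 130 x 210 mm, walls 22 mm tall, 4 mm thick; a middle wall parts it into halves of 122 mm (x) by 99 mm (y). x and y run along the sides; the other half, towards -y, holds two black syringes.
There are look-alikes about, which are no part of the job. What is shaped like the bracket but purple, red or yellow is not meant.

How it is judged:
On the way:
1. the bin is tipped forward, by at least 0.45 rad (value of joint bin above 0.45 rad), for 0.2 s.
At the end, for the whole second after the job is handed in: The bracket lies or stands at rest on the floor of the tray's empty half (its origin within the 122 x 99 mm half and less than 18 mm above its floor), and the round post is still in the bin, which may stay tipped or be shut (x of bracket in the frame of tray_half between -0.061 and 0.061 m and y of bracket in the frame of tray_half between -0.0495 and 0.0495 m and z of bracket in the frame of tray_half below 0.018 m and linear speed of bracket below 0.02 m/s and z of post in the frame of bin_floor below 0.04 m and x of post in the frame of bin_floor between -0.105 and 0.04 m); the robot touches nothing.
It fails at once if the round post is taken out of the bin (its foot more than 45 mm above the bin's floor) (z of post in the frame of bin_floor above 0.045 m).
It also fails if it takes over 48 s, if anything falls off the work surface, if the arm or the gripper's body presses on something with over 40 N, if the wrist force passes 120 N, or if a joint passes its speed limit or range.

ROBOT

A 6-joint arm with a two-finger parallel gripper is mounted at the origin on the work surface. World frame = base frame: x ahead of the robot, y to its left, z up, the work surface at z = 0. Lengths are in m, angles in rad, forces in N, time in s.
With the tool pointing down it reaches from about 0.25 to 0.725 m from the base axis. Payload 4 kg.
Tool frame: the origin (TCP) lies at the very end of the fingers, on their centre line; the grasp point (between the pads) lies 19 mm behind it; x points along the fingers, y is the direction in which the jaws open and shut, and the axes are right-handed (so a half turn about x gives the same grasp; the last joint's range is limited). The gripper opens to 85 mm and grips with 20 to 120 N. Pads are 22 mm wide; open, the fingers measure 114 mm over their backs; the gripper's body (76 mm by 85 mm) begins 54 mm behind the grasp point. The pads swing forward as they close: fully open they stand 13 mm farther back than shut.
Start: joints at [-1.129, 0.241, 0.005, 1.335, 0, 1.571], TCP at [0.214, -0.452, 0.231] pointing down, gripper open.
Joint ranges: [-2.72, 2.72], [-1.05, 1.87], [-1.09, 1.28], [-1.99, 2.15], [-1.42, 1.44], [-3.14, 3.14]. Speed limits (rad/s): [2.79, 2.79, 3.14, 3.14, 3.14, 3.14].

INTERFACE

Orientations are given as a unit quaternion [x, y, z, w].
In Python, from workcell import get_obs, camera, job_done gives the robot as it stands. The module is installed in compiled form; this text tells all that it offers.
- The arm moves only by the tool arm_command, never from a script. Its argument "motion" is a list of rows, each an object of numbers: "x", "y", "z": the shift along the tool's x, y, z in m; "roll": the turn about the tool's x in rad; "fingers": the opening, from 0 (shut) to 1 (fully open). A call has 1 to 20 rows; each row shifts and turns the pose as measured when the row begins, along the tool's axes as they then stand; what a row does not reach is not made up. A row lasts 1/12 s, in which the tool goes at most 41.7 mm and 7.16 degrees, less where a joint would pass 70% of its speed; a pose out of reach is approached as far as the arm can. A call is refused whole if a number of a shift passes 0.0417 or a number of a turn 0.125, either way. A call with a gripper value outside its range is refused whole. The fingers move at their own pace and stop on an object; the grip force is fixed at half the most. Time passes only in rows, so rows that do not move let the fingers close. It gives the time, the measured TCP pose, the force and the opening at its end, in the units of the state.
- get_obs(): the state, without advancing time (a new reading comes with each control period).
- camera(name): name is "side" or "top"; returns a dict with "frame" (400x640x3 uint8, red, green, blue), "intrinsics" (3x3 intrinsics, pixels), "k1" (the pictures are not rectified: a ray, as slopes to the right and down, at radius r is drawn at 1 + k1 r^2 times it, then the intrinsics apply), "rvec" (rotation vector, rad) and "tvec" (3), from world to camera coordinates, as OpenCV has them. Camera axes: x right, y down, z forward; pixel columns grow to the right and rows downward; lengths in m; the calibration is good to about 2 mm. A picture is of the moment at which its call begins. There is no depth.
- job_done(): hands the job in, once; it reports no verdict.
The state is a dict: "clock": time; "joint_pos": joint angles; "joint_vel": joint speeds; "tau": joint torques, N m; "eef_pos": TCP position; "tool_rot": TCP orientation; "ft_force": force on the tool from outside, world axes, zero at the start; "ft_torque": the same for the moment, N m; "grip_width": finger opening in m.
Only numpy, scipy, OpenCV 4.12 (cv2) and the standard library are available. Lean on these libraries where they do the work, as an engineer would, in place of code of your own. Each camera call takes 0.05 s, during which the arm holds its last target.

## Working session

There is one attempt and no reset: what is moved stays moved. The work goes in short steps, Python scripts to look and compute and a tool call to move; the robot and the scene stay as the last step left them, time stands still between calls to the robot, and variables do not carry over. Pictures are saved under pics/ and viewed, and the job is handed in when it is done.

Besides the shell and the picture viewer there is one more tool, called after "Emit:" as name([rows], argument=value, ...), one row to a line, values as JSON. arm_command: Moves the arm, as the interface text tells. Its arguments: {"type":"object","properties":{"motion":{"type":"array","items":{"type":"object","properties":{"x":{"type":"number"},"y":{"type":"number"},"z":{"type":"number"},"roll":{"type":"number"},"fingers":{"type":"number"}}}}},"required":["motion"]}

```bash
mkdir -p pics; cat > h.py <<'E'
import numpy as np, cv2
from workcell import get_obs, camera, job_done
from scipy.spatial.transform import Rotation as R
def snap(name,fn):
    c=camera(name); np.save(f'pics/{fn}.npy',c,allow_pickle=True)
    cv2.imwrite(f'pics/{fn}.png',c['frame'][:,:,::-1]); return c
def crop(c,fn,x0,y0,x1,y1,s):
    im=cv2.resize(c['frame'][y0:y1,x0:x1,::-1],None,fx=s,fy=s,interpolation=cv2.INTER_CUBIC); cv2.imwrite(f'pics/{fn}.png',im)
def load(fn): return np.load(f'pics/{fn}.npy',allow_pickle=True).item()
def proj(c,P):
    Rm=cv2.Rodrigues(np.array(c['rvec'],float))[0]; q=np.atleast_2d(P)@Rm.T+np.array(c['tvec']).ravel()
    s=q[:,:2]/q[:,2:]; s=s*(1+c['k1']*(s**2).sum(1,keepdims=True)); K=np.array(c['intrinsics'])
    return s*[K[0,0],K[1,1]]+[K[0,2],K[1,2]]
def ray(c,u,v):
    K=np.array(c['intrinsics']);d=np.array([(u-K[0,2])/K[0,0],(v-K[1,2])/K[1,1]]);s=d.copy()
    for _ in range(30): s=d/(1+c['k1']*(s@s))
    Rm=cv2.Rodrigues(np.array(c['rvec'],float))[0]; o=-Rm.T@np.array(c['tvec']).ravel()
    return o,Rm.T@np.array([s[0],s[1],1])
def atz(c,u,v,z):
    o,d=ray(c,u,v); return o+d*(z-o[2])/d[2]
def tri(rays):
    A=np.zeros((3,3));b=np.zeros(3)
    for o,d in rays:
        d=d/np.linalg.norm(d);M=np.eye(3)-np.outer(d,d);A+=M;b+=M@o
    return np.linalg.solve(A,b)
E
python3 - <<'E'
from h import *
o=get_obs(); print(o)
for n in('top','side'):
    c=snap(n,n+'0'); print(n,c['intrinsics'],c['k1'],c['rvec'],c['tvec'])
E
```

```text
{'clock': 0.0, 'joint_pos': array([-1.12899062e+00,  2.41428324e-01,  3.73296140e-03,  1.33515238e+00,
       -2.70564418e-05,  1.57082067e+00]), 'joint_vel': array([-0.00147744, -0.00150722,  0.00141833,  0.00134641, -0.00017152,
        0.00126899]), 'tau': array([-3.93318978e-04, -3.72315896e+01,  2.52407706e+01,  1.69454160e-02,
       -1.16817532e-05, -1.01246382e-06]), 'eef_pos': array([ 0.21351841, -0.45144348,  0.23040859]), 'tool_rot': array([-0.68975736, -0.1556317 ,  0.69009388, -0.15422058]), 'ft_force': array([ 0.11835197, -0.11983112,  0.53650144]), 'ft_torque': array([0.00466928, 0.03436952, 0.03935074]), 'grip_width': 0.08526527363019734}
top [[489.50300435   0.         313.37471842]
 [  0.         489.50300435 195.97328774]
 [  0.           0.           1.        ]] -0.15612671011810447 [ 2.13093992 -2.15363253  0.15616618] [0.11133785 0.54563942 1.41517544]
side [[500.37475872   0.         313.69603915]
 [  0.         500.37475872 194.82341875]
 [  0.           0.           1.        ]] -0.0843498304877661 [ 1.01727092 -2.50328185  0.9703876 ] [0.45409551 0.31642618 1.24731589]
```

View pics/top0.png

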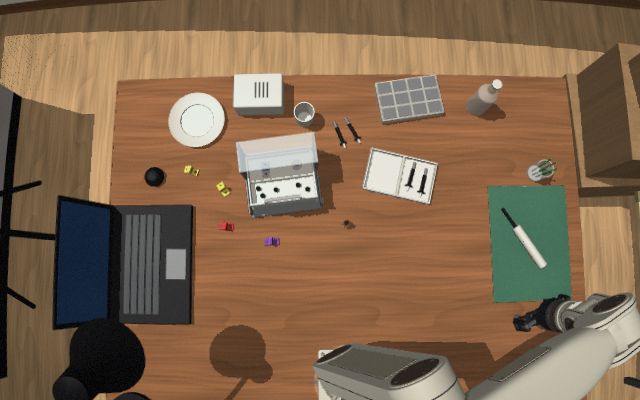

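View pics/side0.png

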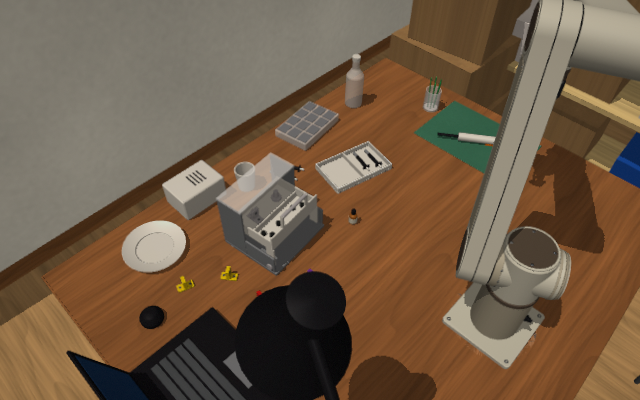

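```bash
python3 - <<'E'
from h import *
c=load('top0');crop(c,'t1',220,120,340,225,6.5);crop(c,'t2',350,130,450,215,7)
c=load('side0');crop(c,'s1',210,150,330,275,4.8);crop(c,'s2',305,130,405,200,7)
E
```

```text
(no output)
```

View pics/t1.png

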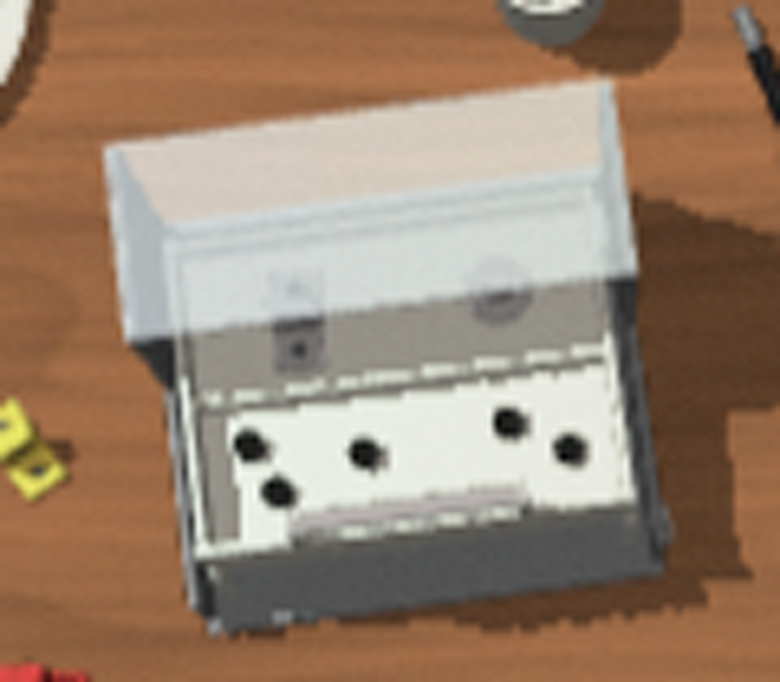

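View pics/s1.png

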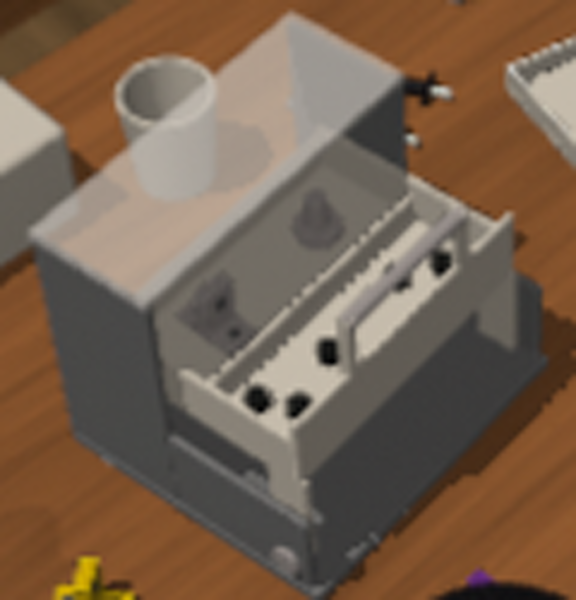

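View pics/t2.png

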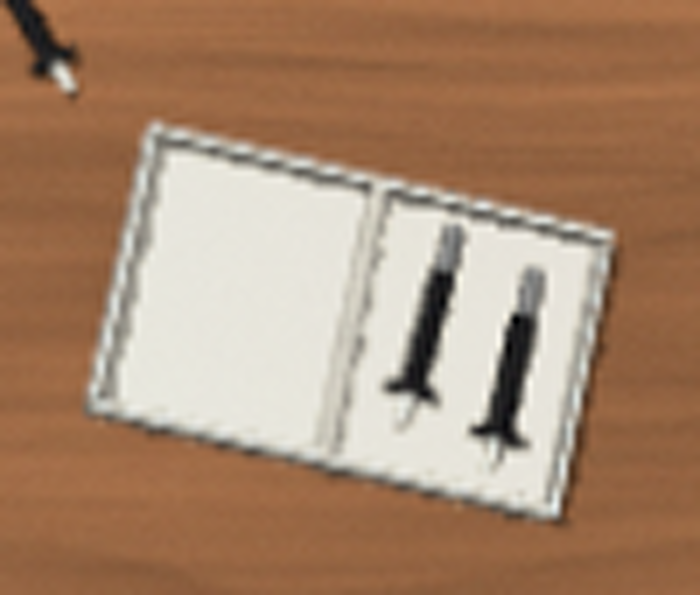

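View pics/s2.png

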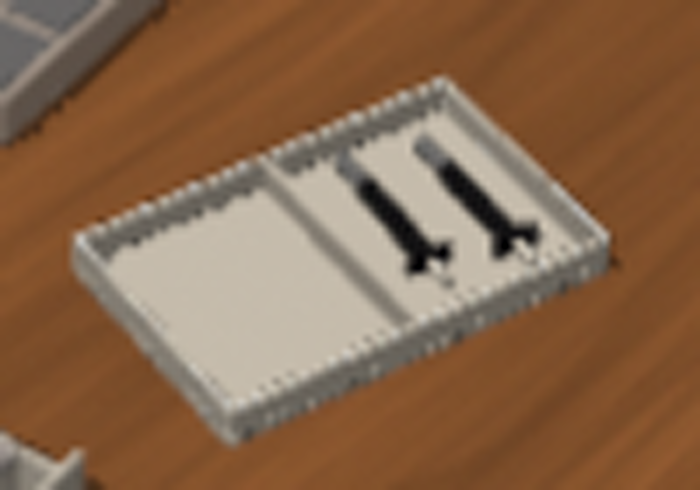

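```bash
cat >> h.py <<'E'
def T(u,v,z,c=None): return atz(load('top0'),220+u/6.5,120+v/6.5,z)
def S(u,v,z): return atz(load('side0'),210+u/4.8,150+v/4.8,z)
E
python3 - <<'E'
from h import *
np.set_printoptions(precision=4,suppress=True)
t=load('top0');s=load('side0')
print('bar z.178 top',T(292,525,.178),T(525,492,.178))
print('bar side',S(347,322,.178),S(462,210,.178))
print('front wall top z.14', T(200,555,.14),T(635,500,.14),'side',S(297,428,.14),S(512,215,.14))
print('hood top .185',T(107,148,.185),T(610,82,.185),T(635,272,.185),T(125,340,.185))
print('hood side',S(32,232,.185),S(290,12,.185),S(408,75,.185),S(145,303,.185))
for l,f,x0,y0,P in(('top',t,350,130,[(152,124),(613,234),(560,518),(92,406)]),('side',s,305,130,[(445,80),(605,240),(235,415),(78,240)])):
    q=np.array([atz(f,x0+u/7,y0+v/7,.022) for u,v in P]);print(l,q,q.mean(0))
E
```

```text
bar z.178 top [0.5146 0.2358 0.178 ] [0.5273 0.1391 0.178 ]
bar side [0.5143 0.2349 0.178 ] [0.527  0.1375 0.178 ]
front wall top z.14 [0.5074 0.279  0.14  ] [0.5291 0.0933 0.14  ] side [0.5051 0.2816 0.14  ] [0.529  0.0962 0.14  ]
hood top .185 [0.6748 0.3143 0.185 ] [0.7005 0.1021 0.185 ] [0.6185 0.0925 0.185 ] [0.5922 0.3054 0.185 ]
hood side [0.6753 0.3132 0.185 ] [0.7034 0.1012 0.185 ] [0.6171 0.0899 0.185 ] [0.5941 0.3031 0.185 ]
top [[ 0.6975 -0.075   0.022 ]
 [ 0.6467 -0.2773  0.022 ]
 [ 0.5212 -0.2476  0.022 ]
 [ 0.5724 -0.0452  0.022 ]] [ 0.6094 -0.1613  0.022 ]
side [[ 0.6463 -0.2763  0.022 ]
 [ 0.5237 -0.2433  0.022 ]
 [ 0.5712 -0.0445  0.022 ]
 [ 0.6955 -0.0752  0.022 ]] [ 0.6092 -0.1598  0.022 ]
```

```bash
python3 - <<'E'
from h import *
np.set_printoptions(precision=4,suppress=True)
o=get_obs();M=R.from_quat(o['tool_rot']).as_matrix();print(M)
b=np.array([-.124,.992,0]);
for sg in(1,-1):
    a=np.arctan2(M[:,2]@(sg*b),M[:,1]@(sg*b));print('roll',a)
    M2=M@R.from_rotvec([a,0,0]).as_matrix();print(M2)
    bar=np.array([.5208,.1868,.175]);bx=np.array([.992,.124,0])
    tgt=bar+bx*.035;tgt[2]=.27
    print('tgt',tgt,'delta in new tool',M2.T@(tgt-o['eef_pos']))
E
```

```text
[[-0.0008  0.4276 -0.904 ]
 [ 0.0017 -0.904  -0.4276]
 [-1.     -0.0019 -0.    ]]
roll -2.824131024795827
[[-0.0008 -0.124   0.9923]
 [ 0.0017  0.9923  0.124 ]
 [-1.      0.0018 -0.0006]]
tgt [0.5555 0.1911 0.27  ] delta in new tool [-0.0387  0.5953  0.419 ]
roll 0.31746162879396606
[[-0.0008  0.124  -0.9923]
 [ 0.0017 -0.9923 -0.124 ]
 [-1.     -0.0018  0.0006]]
tgt [0.5555 0.1911 0.27  ] delta in new tool [-0.0387 -0.5953 -0.419 ]
```

Emit:
arm_command([
  {"roll":-0.12,"x":-0.02,"fingers":0},
  {"roll":-0.12,"x":-0.02,"fingers":0},
])

```text
schema error: expected keys x, y, z, roll, fingers
```

```bash
python3 -c "
from h import *
o=get_obs();print(o['joint_pos'],o['clock'])"
```

```text
[-1.12896796e+00  2.41354619e-01  3.84539801e-03  1.33520492e+00
  9.62846235e-06  1.57080859e+00] 0.1
```

Emit:
arm_command([
  {"x":-0.02,"y":0,"z":0,"roll":-0.12,"fingers":0},
  {"x":-0.02,"y":0,"z":0,"roll":-0.12,"fingers":0},
])

```text
clock: 0.27
eef_pos: [0.2121, -0.4484, 0.2659]
tool_rot: [-0.665, -0.244, 0.666, -0.234]
ft_force: [0.9, -1.4, -0.1]
grip_width: 0.064
```

```bash
python3 -c "
from h import *
o=get_obs();print(o['joint_pos'],o['clock'])"
```

```text
[-1.12901615e+00  2.32280623e-01  8.37051790e-02  1.43651352e+00
  1.20441863e-05  1.32314532e+00] 0.2667
```

Emit:
arm_command([
  {"x":0,"y":0,"z":0,"roll":-0.12,"fingers":0},
  {"x":0,"y":0,"z":0,"roll":-0.12,"fingers":0},
  {"x":0,"y":0,"z":0,"roll":-0.12,"fingers":0},
  {"x":0,"y":0,"z":0,"roll":-0.12,"fingers":0},
  {"x":0,"y":0,"z":0,"roll":-0.12,"fingers":0},
  {"x":0,"y":0,"z":0,"roll":-0.12,"fingers":0},
  {"x":0,"y":0,"z":0,"roll":-0.12,"fingers":0},
  {"x":0,"y":0,"z":0,"roll":-0.12,"fingers":0},
  {"x":0,"y":0,"z":0,"roll":-0.12,"fingers":0},
  {"x":0,"y":0,"z":0,"roll":-0.12,"fingers":0},
  {"x":0,"y":0,"z":0,"roll":-0.12,"fingers":0},
  {"x":0,"y":0,"z":0,"roll":-0.12,"fingers":0},
  {"x":0,"y":0,"z":0,"roll":-0.12,"fingers":0},
  {"x":0,"y":0,"z":0,"roll":-0.12,"fingers":0},
  {"x":0,"y":0,"z":0,"roll":-0.12,"fingers":0},
  {"x":0,"y":0,"z":0,"roll":-0.12,"fingers":0},
  {"x":0,"y":0,"z":0,"roll":-0.12,"fingers":0},
  {"x":0,"y":0,"z":0,"roll":-0.12,"fingers":0},
  {"x":0,"y":0,"z":0,"roll":-0.12,"fingers":0},
  {"x":0,"y":0,"z":0,"roll":-0.12,"fingers":0},
])

```text
clock: 1.93
eef_pos: [0.2102, -0.4443, 0.26]
tool_rot: [-0.007, 0.711, 0.027, 0.702]
ft_force: [0.3, -0.3, 0.0]
grip_width: -0.0001
```

```bash
cat >> h.py <<'E'
YB=0.124
BY=np.array([-np.sin(YB),np.cos(YB),0]);BX=np.array([np.cos(YB),np.sin(YB),0])
BAR=np.array([.5208,.1868,.175])
def rel(tgt,ydir=BY):
    o=get_obs();M=R.from_quat(o['tool_rot']).as_matrix()
    a=np.arctan2(M[:,2]@ydir,M[:,1]@ydir);M2=M@R.from_rotvec([a,0,0]).as_matrix()
    print('t',round(o['clock'],2),'pos',o['eef_pos'].round(4),'roll',a.round(3),'delta now',(M.T@(tgt-o['eef_pos'])).round(4),'after roll',(M2.T@(tgt-o['eef_pos'])).round(4),'j',o['joint_pos'].round(2),'w',o['grip_width'].round(4),'F',o['ft_force'].round(1))
E
python3 -c "
from h import *
t=BAR+BX*.035;t[2]=.26;rel(t)"
```

```text
Traceback (most recent call last):
  File "h.py", line 34, in rel
    print('t',round(o['clock'],2),'pos',o['eef_pos'].round(4),'roll',a.round(3),'delta now',(M.T@(tgt-o['eef_pos'])).round(4),'after roll',(M2.T@(tgt-o['eef_pos'])).round(4),'j',o['joint_pos'].round(2),'w',o['grip_width'].round(4),'F',o['ft_force'].round(1))
                                                                                                                                                                                                              ^^^^^^^^^^^^^^^^^^^^^
AttributeError: 'float' object has no attribute 'round'
```

```bash
sed -i "s/o\['grip_width'\].round(4)/round(o['grip_width'],4)/" h.py
python3 -c "
from h import *
t=BAR+BX*.035;t[2]=.26;rel(t)"
```

```text
t 1.93 pos [ 0.2102 -0.4443  0.26  ] roll -0.076 delta now [0.0132 0.618  0.3756] after roll [0.0132 0.5878 0.4213] j [-1.13  0.24  0.08  1.44  0.   -1.18] w -0.0001 F [ 0.3 -0.3  0. ]
```

Emit:
arm_command([
  {"x":0,"y":0,"z":0,"roll":-0.076,"fingers":0},
  {"x":0,"y":0.03,"z":0.0215,"roll":0,"fingers":0},
  {"x":0,"y":0.03,"z":0.0215,"roll":0,"fingers":0},
  {"x":0,"y":0.03,"z":0.0215,"roll":0,"fingers":0},
  {"x":0,"y":0.03,"z":0.0215,"roll":0,"fingers":0},
  {"x":0,"y":0.03,"z":0.0215,"roll":0,"fingers":0},
  {"x":0,"y":0.03,"z":0.0215,"roll":0,"fingers":0},
  {"x":0,"y":0.03,"z":0.0215,"roll":0,"fingers":0},
  {"x":0,"y":0.03,"z":0.0215,"roll":0,"fingers":0},
  {"x":0,"y":0.03,"z":0.0215,"roll":0,"fingers":0},
  {"x":0,"y":0.03,"z":0.0215,"roll":0,"fingers":0},
  {"x":0,"y":0.03,"z":0.0215,"roll":0,"fingers":0},
  {"x":0,"y":0.03,"z":0.0215,"roll":0,"fingers":0},
  {"x":0,"y":0.03,"z":0.0215,"roll":0,"fingers":0},
  {"x":0,"y":0.03,"z":0.0215,"roll":0,"fingers":0},
  {"x":0,"y":0.03,"z":0.0215,"roll":0,"fingers":0},
  {"x":0,"y":0.03,"z":0.0215,"roll":0,"fingers":0},
])

```text
clock: 3.35
eef_pos: [0.495, 0.0945, 0.2639]
tool_rot: [-0.029, 0.713, 0.053, 0.698]
ft_force: [0.5, -0.6, -0.4]
grip_width: 0.0003
```

```bash

python3 -c "
from h import *
t=BAR+BX*.035;t[2]=.26;rel(t);print(R.from_quat(get_obs()['tool_rot']).as_matrix().round(3))"
```

```text
t 3.35 pos [0.495  0.0945 0.2639] roll -0.007 delta now [0.0056 0.0887 0.0714] after roll [0.0056 0.0882 0.072 ] j [0.17 0.25 0.1  1.44 0.04 0.05] w 0.0003 F [ 0.5 -0.6 -0.4]
[[-0.023 -0.116  0.993]
 [ 0.033  0.993  0.117]
 [-0.999  0.035 -0.019]]
```

Emit:
arm_command([
  {"x":0,"y":0.023,"z":0.018,"roll":0,"fingers":0},
  {"x":0,"y":0.023,"z":0.018,"roll":0,"fingers":0},
  {"x":0,"y":0.023,"z":0.018,"roll":0,"fingers":0},
  {"x":0,"y":0.02,"z":0.016,"roll":0,"fingers":0},
  {"x":0,"y":0,"z":0,"roll":0,"fingers":0},
])

```text
clock: 3.77
eef_pos: [0.5566, 0.2036, 0.261]
tool_rot: [-0.032, 0.715, 0.057, 0.696]
ft_force: [0.5, -0.7, 0.3]
grip_width: 0.0
```

```bash

python3 -c "
from h import *
t=BAR+BX*.032;t[2]=.16;rel(t)
c=snap('side','s2a');crop(c,'s2ac',200,80,360,220,5)
c=snap('top','t2a');crop(c,'t2ac',200,80,360,220,5)"
```

```text
t 3.77 pos [0.5566 0.2036 0.261 ] roll 0.002 delta now [ 0.1006 -0.0159 -0.0032] after roll [ 0.1006 -0.0159 -0.0032] j [0.33 0.44 0.36 1.51 0.04 0.2 ] w 0.0 F [ 0.5 -0.7  0.3]
```

View pics/s2ac.png

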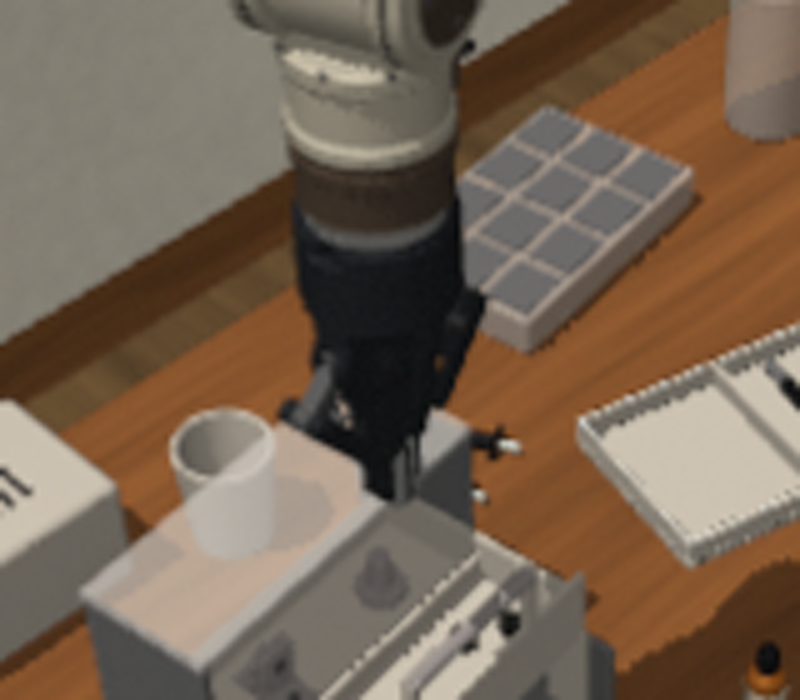

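Emit:
arm_command([
  {"x":0.026,"y":-0.005,"z":0,"roll":0,"fingers":0},
  {"x":0.026,"y":-0.005,"z":0,"roll":0,"fingers":0},
  {"x":0.026,"y":-0.004,"z":-0.001,"roll":0,"fingers":0},
  {"x":0.022,"y":-0.002,"z":-0.002,"roll":0,"fingers":0},
  {"x":0,"y":0,"z":0,"roll":0,"fingers":0},
])

```text
clock: 4.28
eef_pos: [0.5491, 0.1813, 0.16]
tool_rot: [-0.031, 0.715, 0.053, 0.697]
ft_force: [-1.1, 0.0, 0.2]
grip_width: -0.0001
```

```bash

python3 -c "
from h import *
t=BAR+BX*.02;t[2]=.16;rel(t)
c=snap('side','s3a');crop(c,'s3ac',200,80,360,230,4)"
```

```text
t 4.28 pos [0.5491 0.1813 0.16  ] roll -0.005 delta now [ 0.0005  0.0089 -0.0075] after roll [ 0.0005  0.0089 -0.0074] j [0.3  0.45 0.11 1.25 0.04 0.18] w -0.0001 F [-1.1  0.   0.2]
```

View pics/s3ac.png

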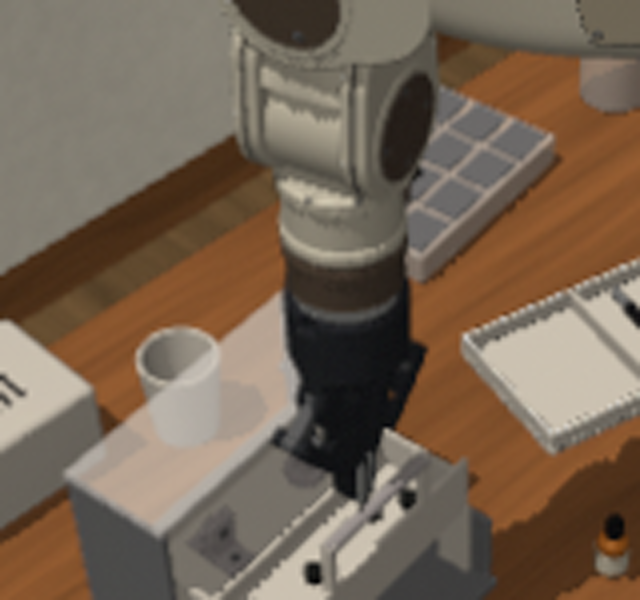

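Emit:
arm_command([
  {"x":0,"y":0.002,"z":-0.008,"roll":0,"fingers":0},
  {"x":0,"y":0,"z":-0.008,"roll":0,"fingers":0},
  {"x":0,"y":0,"z":-0.008,"roll":0,"fingers":0},
  {"x":0.001,"y":0,"z":-0.008,"roll":0,"fingers":0},
  {"x":0.002,"y":0,"z":-0.008,"roll":0,"fingers":0},
  {"x":0.003,"y":0,"z":-0.008,"roll":0,"fingers":0},
  {"x":0.003,"y":0,"z":-0.008,"roll":0,"fingers":0},
  {"x":0.004,"y":0,"z":-0.008,"roll":0,"fingers":0},
])

```text
clock: 5.0
eef_pos: [0.5025, 0.1759, 0.1658]
tool_rot: [-0.026, 0.697, 0.053, 0.715]
ft_force: [4.0, -0.1, 2.8]
grip_width: -0.0002
```

```bash

python3 -c "
from h import *
t=BAR-BX*.067;t[2]=.134;rel(t)
c=snap('side','s4a');crop(c,'s4ac',200,80,360,230,4)"
```

```text
t 5.0 pos [0.5025 0.1759 0.1658] roll -0.012 delta now [ 0.0307  0.0068 -0.0484] after roll [ 0.0307  0.0074 -0.0484] j [ 0.32  0.31 -0.07  1.15  0.03  0.21] w -0.0002 F [ 4.  -0.1  2.8]
```

View pics/s4ac.png

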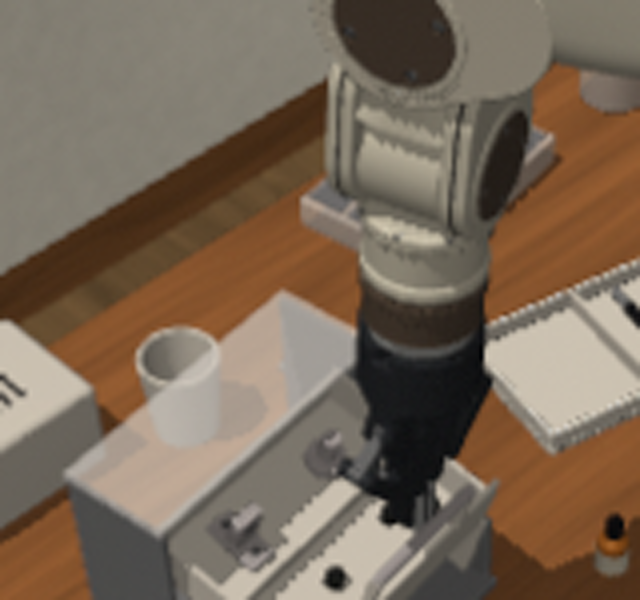

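Emit:
arm_command([
  {"x":0.008,"y":0.003,"z":-0.008,"roll":0,"fingers":0},
  {"x":0.008,"y":0.003,"z":-0.008,"roll":0,"fingers":0},
  {"x":0.008,"y":0,"z":-0.008,"roll":0,"fingers":0},
  {"x":0.008,"y":0,"z":-0.008,"roll":0,"fingers":0},
  {"x":0.008,"y":0,"z":-0.008,"roll":0,"fingers":0},
])

```text
clock: 5.47
eef_pos: [0.4762, 0.1808, 0.14]
tool_rot: [-0.023, 0.682, 0.055, 0.729]
ft_force: [4.2, 0.5, 2.2]
grip_width: -0.0
```

```bash

python3 -c "
from h import *
t=BAR-BX*.067;t[2]=.134;rel(t);print(R.from_quat(get_obs()['tool_rot']).as_matrix().round(3))"
```

```text
t 5.47 pos [0.4762 0.1808 0.14  ] roll -0.016 delta now [ 0.0045 -0.0001 -0.0224] after roll [ 0.0045  0.0003 -0.0224] j [ 0.35  0.26 -0.22  1.02  0.02  0.24] w -0.0 F [4.2 0.5 2.2]
[[ 0.063 -0.111  0.992]
 [ 0.048  0.993  0.108]
 [-0.997  0.041  0.068]]
```

Emit:
arm_command([
  {"x":0.004,"y":0,"z":-0.008,"roll":0,"fingers":0},
  {"x":0.004,"y":0,"z":-0.008,"roll":0,"fingers":0},
  {"x":0.004,"y":0,"z":-0.008,"roll":0,"fingers":0},
])

```text
clock: 5.72
eef_pos: [0.4594, 0.179, 0.1313]
tool_rot: [-0.022, 0.676, 0.054, 0.735]
ft_force: [7.7, 0.9, -3.9]
grip_width: 0.0001
```

```bash

python3 -c "
from h import *
t=BAR-BX*.067;t[2]=.134;rel(t);print(R.from_quat(get_obs()['tool_rot']).as_matrix().round(3))
c=snap('side','s5a');crop(c,'s5ac',200,80,360,230,4)"
```

```text
t 5.72 pos [0.4594 0.179  0.1313] roll -0.018 delta now [-0.0031  0.0001 -0.0049] after roll [-0.0031  0.0002 -0.0049] j [ 0.36  0.23 -0.29  0.96  0.02  0.25] w 0.0001 F [ 7.7  0.9 -3.9]
[[ 0.081 -0.109  0.991]
 [ 0.05   0.993  0.106]
 [-0.995  0.041  0.086]]
```

View pics/s5ac.png

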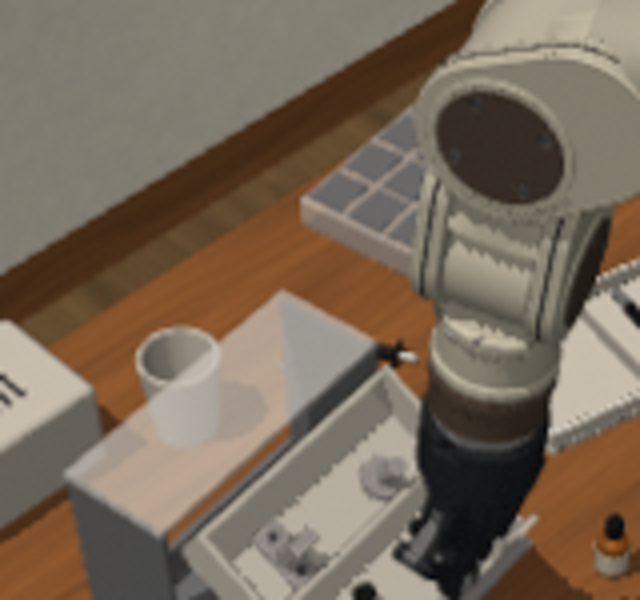

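Emit:
arm_command([
  {"x":0.0,"y":0,"z":-0.008,"roll":0,"fingers":0},
  {"x":0.0,"y":0,"z":0,"roll":0,"fingers":0},
  {"x":0.0,"y":0,"z":0.01,"roll":0,"fingers":0},
  {"x":-0.02,"y":0,"z":0.01,"roll":0,"fingers":0},
  {"x":-0.04,"y":0,"z":0.0,"roll":0,"fingers":0.5},
  {"x":-0.04,"y":-0.01,"z":0.0,"roll":0,"fingers":0.5},
  {"x":-0.03,"y":-0.03,"z":0.0,"roll":0,"fingers":0.5},
  {"x":0,"y":-0.04,"z":0.0,"roll":0,"fingers":0.5},
  {"x":0,"y":-0.04,"z":0.0,"roll":0,"fingers":0.5},
  {"x":0,"y":-0.03,"z":0.0,"roll":0,"fingers":0.5},
  {"x":0,"y":0,"z":0.0,"roll":0,"fingers":0.5},
])

```text
clock: 6.68
eef_pos: [0.4721, 0.0211, 0.2698]
tool_rot: [-0.025, 0.676, 0.058, 0.734]
ft_force: [0.4, 0.1, 0.3]
grip_width: 0.0427
```

```bash

python3 -c "
from h import *
t=BAR;rel(t);print(R.from_quat(get_obs()['tool_rot']).as_matrix().round(3))
c=snap('side','s6');crop(c,'s6c',210,130,330,260,4.6)
c=snap('top','t6');crop(c,'t6c',220,120,340,225,6.5)"
```

```text
t 6.68 pos [0.4721 0.0211 0.2698] roll -0.009 delta now [0.1069 0.1546 0.0592] after roll [0.1069 0.1541 0.0605] j [ 0.01  0.11 -0.06  1.32  0.05 -0.1 ] w 0.0427 F [0.4 0.1 0.3]
[[ 0.079 -0.119  0.99 ]
 [ 0.052  0.992  0.115]
 [-0.995  0.042  0.085]]
```

View pics/s6c.png

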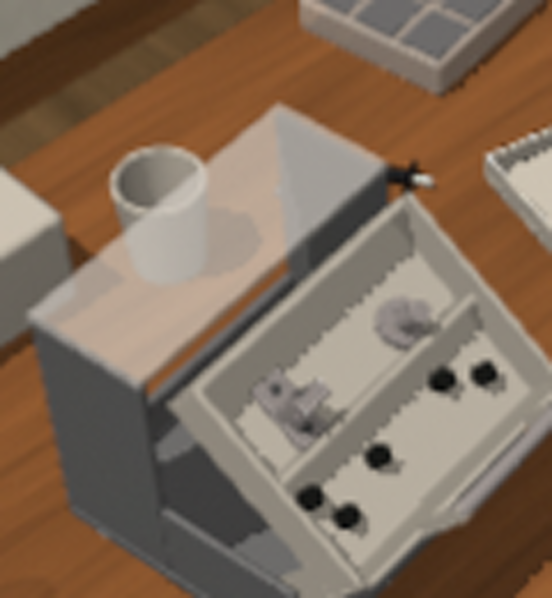

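View pics/t6c.png

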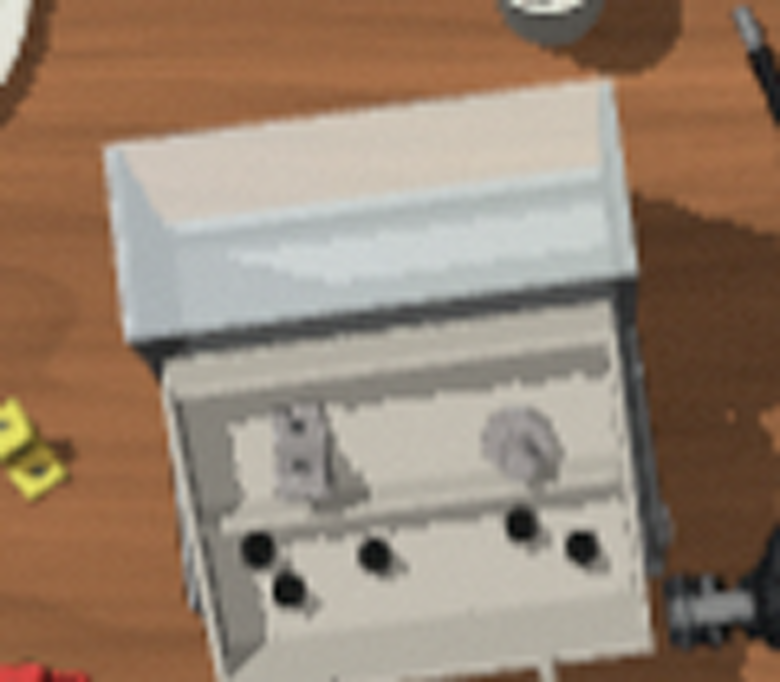

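```bash
cat >> h.py <<'E'
PIV=np.array([BAR[0],BAR[1],.03])
def binpt(th,u,v,w): # u back, v left, w up from pivot
    zx=np.array([-np.sin(th),np.cos(th)]);xx=np.array([np.cos(th),np.sin(th)])
    h=u*xx+w*zx; return PIV+BX*h[0]+BY*v+np.array([0,0,h[1]])
def draw(fn,out,box,s,th,segs):
    c=load(fn);x0,y0,x1,y1=box
    im=cv2.resize(c['frame'][y0:y1,x0:x1,::-1],None,fx=s,fy=s,interpolation=cv2.INTER_CUBIC)
    for a,b,col in segs:
        p=((proj(c,np.array([binpt(th,*a),binpt(th,*b)]))-[x0,y0]+.5)*s).astype(int)
        cv2.line(im,tuple(map(int,p[0])),tuple(map(int,p[1])),col,1,cv2.LINE_AA)
    cv2.imwrite(f'pics/{out}.png',im)
def segs(bu,bv,byaw,floor=.06):
    S=[]
    q=[(.072,-.091),(.138,-.091),(.138,.091),(.072,.091)]
    for i in range(4):
        S.append(((*q[i],floor),(*q[(i+1)%4],floor),(0,0,255)))
    S.append(((.138,-.091,floor+.025),(.138,.091,floor+.025),(0,0,255)))
    S.append(((.072,-.091,floor+.018),(.072,.091,floor+.018),(255,0,255)))
    S.append(((0,-.05,.145),(0,.05,.145),(255,0,0)))
    def box(hx,hy,z0,z1,col):
        cs=[(bu+np.cos(byaw)*a-np.sin(byaw)*b,bv+np.sin(byaw)*a+np.cos(byaw)*b) for a,b in((hx,hy),(hx,-hy),(-hx,-hy),(-hx,hy))]
        for i in range(4):
            for z in(z0,z1): S.append(((*cs[i],floor+z),(*cs[(i+1)%4],floor+z),col))
            S.append(((*cs[i],floor+z0),(*cs[i],floor+z1),col))
    box(.022,.011,0,.006,(0,255,0));box(.005,.011,.006,.036,(255,255,0))
    return S
E
python3 - <<'E'
from h import *
th=.62
draw('t6','to',(220,120,340,235),6.5,th,segs(.094,.045,0));draw('s6','so',(210,130,330,260),4.6,th,segs(.094,.045,0))
E
```

```text
(no output)
```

View pics/to.png

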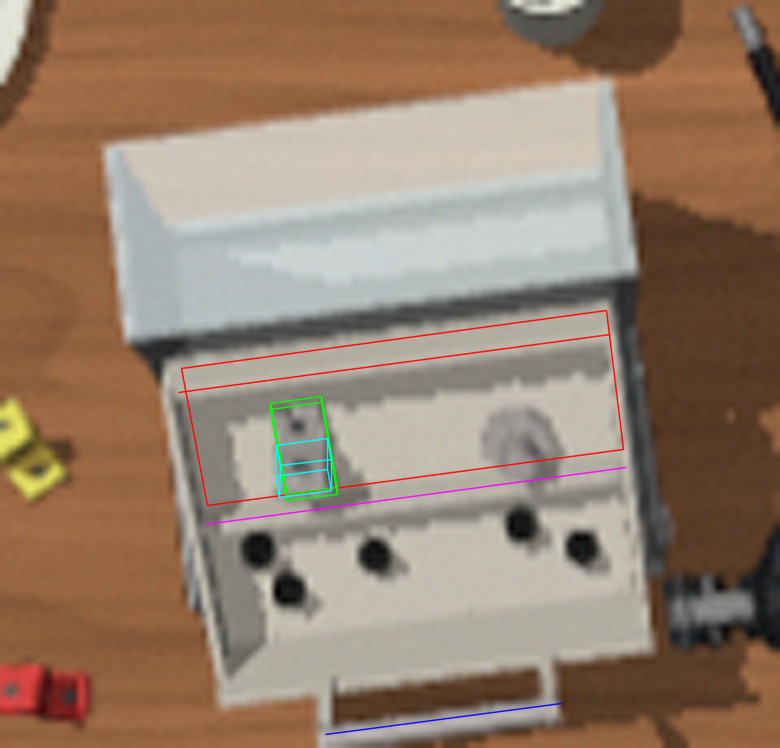

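View pics/so.png

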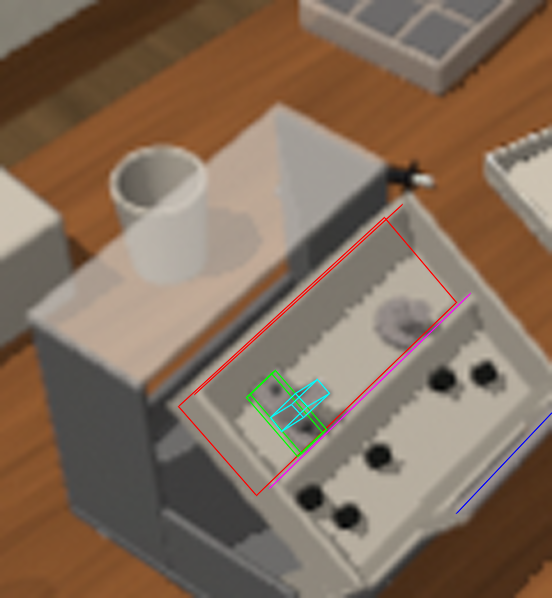

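```bash

python3 - <<'E'
from h import *
th=.62
a=[]
for fn,box,s in(('t6',(255,175,285,205),13),('s6',(255,205,290,235),11)):
    row=[]
    for y in(0,-.1):
        draw(fn,'x',box,s,th,segs(.0945,.0445,y)[7:]);row.append(cv2.imread('pics/x.png'))
    a.append(cv2.resize(np.hstack(row),(780,360 if 0 else 390)))
cv2.imwrite('pics/z6.png',np.vstack(a)[:,:])
im=cv2.imread('pics/z6.png');cv2.imwrite('pics/z6.png',cv2.resize(im,(600,600)))
E
```

```text
(no output)
```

View pics/z6.png

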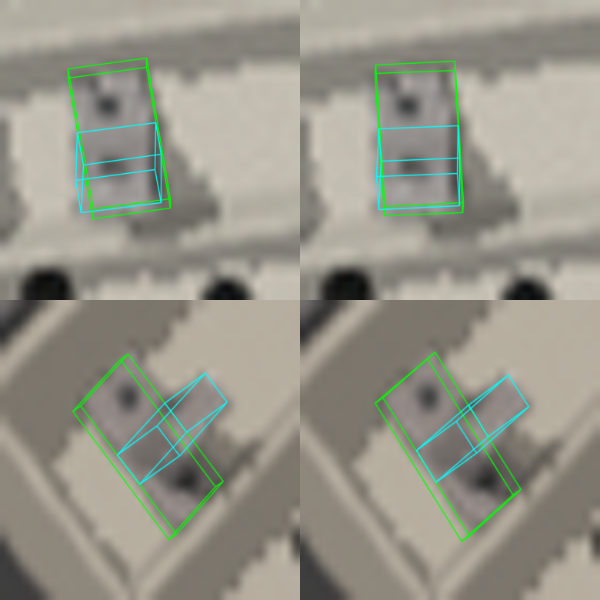

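```bash
cat >> h.py <<'E'
def clr(th,w,extra=.011):
    M=R.from_quat(get_obs()['tool_rot']).as_matrix()
    G=binpt(th,.0945,.0445,.06+w);Tc=G+.019*M[:,0]
    for s in(-extra,extra):
        p=Tc+s*M[:,2]-PIV;h=np.array([p@BX,p[2]])
        print('corner u,w',(h@[np.cos(th),np.sin(th)]).round(4),(h@[-np.sin(th),np.cos(th)]-.06).round(4))
    return G,Tc
E
python3 - <<'E'
from h import *
for w in(.024,.027):
    G,Tc=clr(.62,w);print(w,G,Tc)
YW=.055;yd=np.array([-np.sin(YW),np.cos(YW),0])
p=Tc.copy();p[2]+=.06
rel(p,yd);rel(Tc,yd)
E
```

```text
corner u,w 0.0754 0.0133
corner u,w 0.0943 0.0021
0.024 [0.5431849  0.23443436 0.15327361] [0.54469066 0.23546949 0.13436168]
corner u,w 0.0754 0.0163
corner u,w 0.0943 0.0051
0.027 [0.54145518 0.23421877 0.15571525] [0.54296094 0.2352539  0.13680332]
t 6.78 pos [0.472  0.0242 0.2696] roll 0.063 delta now [0.0896 0.1974 0.0888] after roll [0.0896 0.2026 0.0762] j [ 0.02  0.11 -0.06  1.32  0.05 -0.1 ] w 0.0427 F [1.3 0.6 0.5]
t 6.78 pos [0.472  0.0242 0.2696] roll 0.063 delta now [0.1493 0.1947 0.0837] after roll [0.1493 0.1996 0.0713] j [ 0.02  0.11 -0.06  1.32  0.05 -0.1 ] w 0.0427 F [1.3 0.6 0.5]
```

Emit:
arm_command([
  {"x":0,"y":0,"z":0,"roll":0.063,"fingers":0.5},
  {"x":0,"y":0.03,"z":0.011,"roll":0,"fingers":0.5},
  {"x":0,"y":0.03,"z":0.011,"roll":0,"fingers":0.5},
  {"x":0,"y":0.03,"z":0.011,"roll":0,"fingers":0.5},
  {"x":0,"y":0.03,"z":0.011,"roll":0,"fingers":0.5},
  {"x":0.015,"y":0.03,"z":0.011,"roll":0,"fingers":0.5},
  {"x":0.02,"y":0.025,"z":0.011,"roll":0,"fingers":0.5},
  {"x":0.02,"y":0.02,"z":0.01,"roll":0,"fingers":0.5},
  {"x":0,"y":0,"z":0.0,"roll":0,"fingers":0.5},
])

```text
clock: 7.53
eef_pos: [0.5342, 0.2451, 0.2314]
tool_rot: [-0.001, 0.68, 0.042, 0.732]
ft_force: [-0.5, -0.6, -0.8]
grip_width: 0.0428
```

```bash

python3 - <<'E'
from h import *
YW=.055;yd=np.array([-np.sin(YW),np.cos(YW),0])
G,Tc=clr(.62,.027);rel(Tc,yd);print(R.from_quat(get_obs()['tool_rot']).as_matrix().round(3))
E
```

```text
corner u,w 0.0753 0.0164
corner u,w 0.0941 0.0051
t 7.53 pos [0.5342 0.2451 0.2314] roll 0.005 delta now [ 0.0942 -0.0156  0.0009] after roll [ 0.0942 -0.0156  0.001 ] j [0.42 0.34 0.14 1.28 0.03 0.36] w 0.0428 F [-0.5 -0.6 -0.8]
[[ 0.071 -0.064  0.995]
 [ 0.06   0.996  0.059]
 [-0.996  0.056  0.074]]
```

Emit:
arm_command([
  {"x":0.0,"y":-0.014,"z":0.0,"roll":0,"fingers":0.5},
  {"x":0.02,"y":-0.001,"z":0,"roll":0,"fingers":0.5},
  {"x":0.02,"y":0,"z":0,"roll":0,"fingers":0.5},
  {"x":0,"y":0,"z":0,"roll":0,"fingers":0.5},
])

```text
clock: 7.87
eef_pos: [0.5334, 0.2358, 0.1896]
tool_rot: [-0.005, 0.682, 0.046, 0.73]
ft_force: [-0.4, -1.3, -0.8]
grip_width: 0.0427
```

```bash

python3 - <<'E'
from h import *
YW=.055;yd=np.array([-np.sin(YW),np.cos(YW),0])
G,Tc=clr(.62,.027);rel(Tc,yd)
c=snap('side','s7');crop(c,'s7c',210,130,330,260,4.6)
E
```

```text
corner u,w 0.0753 0.0165
corner u,w 0.094 0.0051
t 7.87 pos [0.5334 0.2358 0.1896] roll 0.015 delta now [ 0.0532 -0.0041  0.0056] after roll [ 0.0532 -0.004   0.0056] j [0.4  0.36 0.06 1.18 0.03 0.33] w 0.0427 F [-0.4 -1.3 -0.8]
```

View pics/s7c.png

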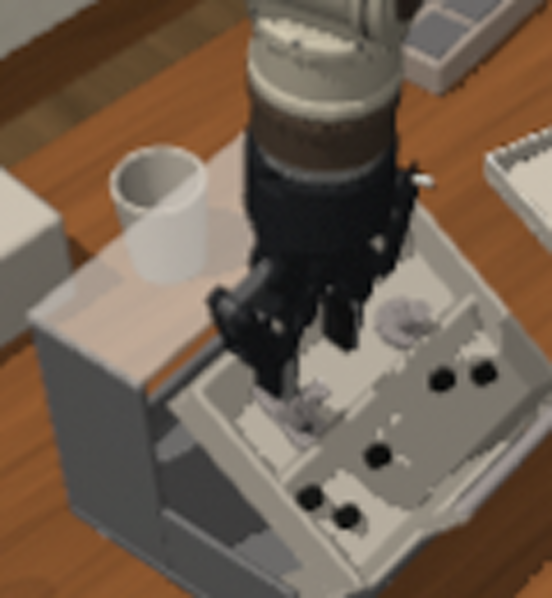

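Straddle looks right; descend in two stages.

Emit:
arm_command([
  {"x":0.015,"y":-0.004,"z":0.004,"roll":0.01,"fingers":0.5},
  {"x":0.014,"y":0,"z":0.003,"roll":0,"fingers":0.5},
  {"x":0.012,"y":0,"z":0.001,"roll":0,"fingers":0.5},
  {"x":0,"y":0,"z":0,"roll":0,"fingers":0.5},
])

```text
clock: 8.25
eef_pos: [0.5464, 0.2339, 0.1576]
tool_rot: [0.0, 0.679, 0.043, 0.733]
ft_force: [-0.7, -0.9, -0.3]
grip_width: 0.0426
```

```bash

python3 - <<'E'
from h import *
YW=.055;yd=np.array([-np.sin(YW),np.cos(YW),0])
G,Tc=clr(.62,.027);rel(Tc,yd)
E
```

```text
corner u,w 0.0754 0.0164
corner u,w 0.0942 0.005
t 8.25 pos [0.5464 0.2339 0.1576] roll 0.003 delta now [ 0.0205  0.0006 -0.0051] after roll [ 0.0205  0.0005 -0.0051] j [0.39 0.39 0.02 1.1  0.03 0.33] w 0.0426 F [-0.7 -0.9 -0.3]
```

Emit:
arm_command([
  {"x":0.011,"y":0,"z":-0.005,"roll":0,"fingers":0.5},
  {"x":0.008,"y":0,"z":-0.001,"roll":0,"fingers":0.5},
  {"x":0,"y":0,"z":0,"roll":0,"fingers":0.5},
])

```text
clock: 8.5
eef_pos: [0.5431, 0.2344, 0.1416]
tool_rot: [0.001, 0.677, 0.043, 0.734]
ft_force: [-0.9, 0.2, -0.1]
grip_width: 0.0429
```

```bash

python3 - <<'E'
from h import *
YW=.055;yd=np.array([-np.sin(YW),np.cos(YW),0])
G,Tc=clr(.62,.027);rel(Tc,yd)
c=snap('side','s8');crop(c,'s8c',230,170,310,250,7)
E
```

```text
corner u,w 0.0754 0.0163
corner u,w 0.0943 0.005
t 8.5 pos [0.5431 0.2344 0.1416] roll 0.002 delta now [ 0.0048  0.0007 -0.0004] after roll [ 0.0048  0.0007 -0.0004] j [ 0.39  0.4  -0.02  1.06  0.03  0.33] w 0.0429 F [-0.9  0.2 -0.1]
```

View pics/s8c.png

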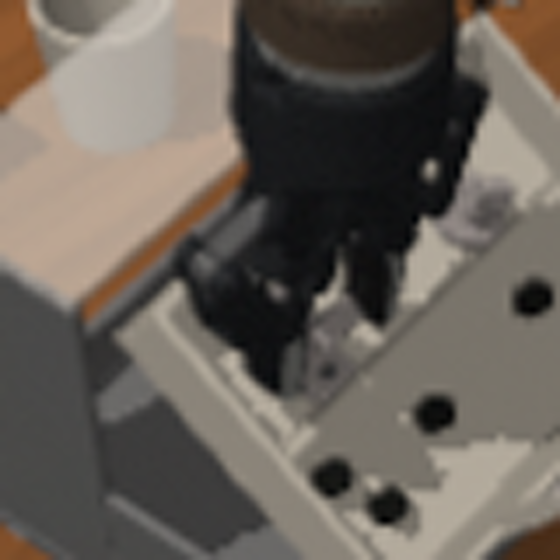

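Emit:
arm_command([
  {"x":0.003,"y":0.0005,"z":0,"roll":0,"fingers":0.5},
  {"x":0,"y":0,"z":0,"roll":0,"fingers":0.1},
  {"x":0,"y":0,"z":0,"roll":0,"fingers":0.1},
  {"x":0,"y":0,"z":0,"roll":0,"fingers":0.1},
  {"x":0,"y":0,"z":0,"roll":0,"fingers":0.1},
  {"x":0,"y":0,"z":0,"roll":0,"fingers":0.1},
])

```text
clock: 9.05
eef_pos: [0.5452, 0.2358, 0.1427]
tool_rot: [0.002, 0.675, 0.044, 0.736]
ft_force: [-0.6, -1.2, -1.5]
grip_width: 0.0208
```

```bash

python3 - <<'E'
from h import *
YW=.055;yd=np.array([-np.sin(YW),np.cos(YW),0])
G,Tc=clr(.62,.027);rel(Tc,yd)
c=snap('side','s9');crop(c,'s9c',230,170,310,250,7)
E
```

```text
corner u,w 0.0755 0.0162
corner u,w 0.0944 0.005
t 9.05 pos [0.5452 0.2358 0.1427] roll 0.002 delta now [ 0.0056 -0.0005 -0.0027] after roll [ 0.0056 -0.0005 -0.0027] j [ 0.39  0.4  -0.02  1.05  0.03  0.33] w 0.0208 F [-0.6 -1.2 -1.5]
```

View pics/s9c.png

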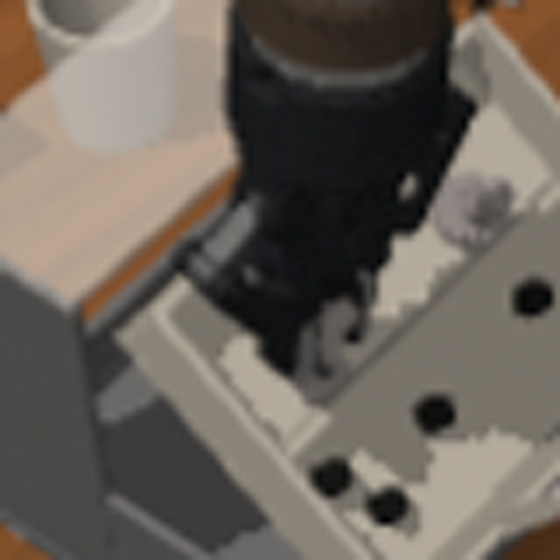

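Emit:
arm_command([
  {"x":-0.012,"y":0,"z":-0.008,"roll":0,"fingers":0.1},
  {"x":-0.02,"y":0,"z":-0.01,"roll":0,"fingers":0.1},
  {"x":-0.025,"y":0,"z":-0.012,"roll":0,"fingers":0.1},
  {"x":-0.03,"y":0,"z":-0.005,"roll":0,"fingers":0.1},
  {"x":-0.03,"y":0,"z":0,"roll":0,"fingers":0.1},
  {"x":0,"y":0,"z":0,"roll":0,"fingers":0.1},
])

```text
clock: 9.6
eef_pos: [0.4947, 0.2245, 0.2607]
tool_rot: [0.001, 0.678, 0.043, 0.734]
ft_force: [2.1, 1.1, -0.2]
grip_width: 0.0204
```

```bash

python3 - <<'E'
from h import *
TY=-.246;yd=np.array([-np.sin(TY),np.cos(TY),0])
rel(np.array([.622,-.1107,.12]),yd);print(R.from_quat(get_obs()['tool_rot']).as_matrix().round(3))
c=snap('side','s10');crop(c,'s10c',210,110,330,250,4.3)
E
```

```text
t 9.6 pos [0.4947 0.2245 0.2607] roll 0.303 delta now [ 0.1283 -0.3502  0.096 ] after roll [ 0.1283 -0.3056  0.1962] j [0.41 0.24 0.07 1.31 0.03 0.35] w 0.0204 F [ 2.1  1.1 -0.2]
[[ 0.078 -0.062  0.995]
 [ 0.065  0.996  0.057]
 [-0.995  0.06   0.082]]
```

View pics/s10c.png

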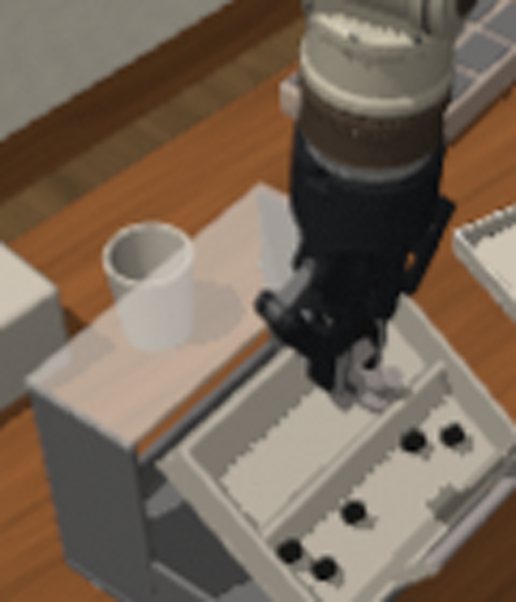

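Emit:
arm_command([
  {"x":0,"y":0,"z":0,"roll":0.11,"fingers":0.1},
  {"x":0,"y":0,"z":0,"roll":0.11,"fingers":0.1},
  {"x":0,"y":0,"z":0,"roll":0.09,"fingers":0.1},
  {"x":0,"y":-0.025,"z":0.016,"roll":0,"fingers":0.1},
  {"x":0,"y":-0.025,"z":0.016,"roll":0,"fingers":0.1},
  {"x":0,"y":-0.025,"z":0.016,"roll":0,"fingers":0.1},
  {"x":0,"y":-0.025,"z":0.016,"roll":0,"fingers":0.1},
  {"x":0,"y":-0.025,"z":0.016,"roll":0,"fingers":0.1},
  {"x":0,"y":-0.025,"z":0.016,"roll":0,"fingers":0.1},
  {"x":0,"y":-0.025,"z":0.016,"roll":0,"fingers":0.1},
  {"x":0,"y":-0.025,"z":0.016,"roll":0,"fingers":0.1},
  {"x":0,"y":-0.025,"z":0.016,"roll":0,"fingers":0.1},
  {"x":0,"y":-0.025,"z":0.016,"roll":0,"fingers":0.1},
  {"x":0,"y":-0.025,"z":0.016,"roll":0,"fingers":0.1},
  {"x":0,"y":0,"z":0,"roll":0,"fingers":0.1},
])

```text
clock: 10.9
eef_pos: [0.5832, -0.0976, 0.2296]
tool_rot: [0.116, 0.687, -0.066, 0.714]
ft_force: [-0.0, 1.3, -0.4]
grip_width: 0.0203
```

```bash

python3 - <<'E'
from h import *
TY=-.246;yd=np.array([-np.sin(TY),np.cos(TY),0])
rel(np.array([.622,-.1107,.1]),yd);print(R.from_quat(get_obs()['tool_rot']).as_matrix().round(3))
c=snap('side','s11');crop(c,'s11c',210,80,410,250,3.9)
E
```

```text
t 10.9 pos [ 0.5832 -0.0976  0.2296] roll -0.013 delta now [ 0.1302 -0.0125  0.0371] after roll [ 0.1302 -0.013   0.0369] j [-0.2   0.4   0.22  1.36  0.07  0.06] w 0.0203 F [-0.   1.3 -0.4]
[[ 0.047  0.253  0.966]
 [ 0.065  0.964 -0.256]
 [-0.997  0.075  0.029]]
```

View pics/s11c.png

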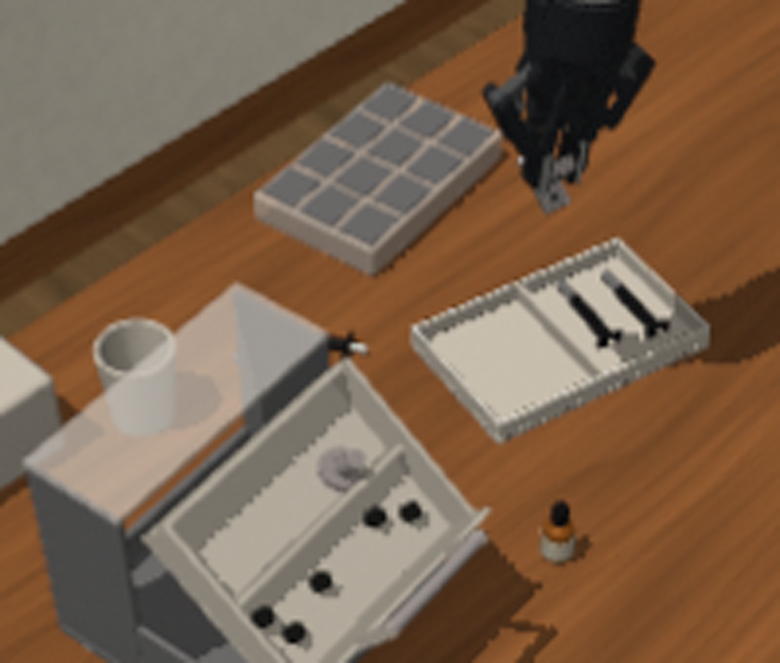

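Emit:
arm_command([
  {"x":0.02,"y":-0.006,"z":0.012,"roll":0,"fingers":0.1},
  {"x":0.025,"y":-0.006,"z":0.008,"roll":0,"fingers":0.1},
  {"x":0.03,"y":-0.002,"z":0.006,"roll":0,"fingers":0.1},
  {"x":0.03,"y":-0.002,"z":0.003,"roll":0,"fingers":0.1},
  {"x":0.025,"y":-0.002,"z":0,"roll":0,"fingers":0.1},
  {"x":0.02,"y":-0.002,"z":0,"roll":0,"fingers":0.1},
  {"x":0,"y":0,"z":0,"roll":0,"fingers":0.1},
])

```text
clock: 11.53
eef_pos: [0.6091, -0.1066, 0.0716]
tool_rot: [0.117, 0.69, -0.063, 0.712]
ft_force: [-1.6, 0.3, -1.3]
grip_width: 0.0207
```

```bash

python3 - <<'E'
from h import *
TY=-.246;yd=np.array([-np.sin(TY),np.cos(TY),0])
rel(np.array([.612,-.1085,.03]),yd);print(R.from_quat(get_obs()['tool_rot']).as_matrix().round(3))
c=snap('side','s12');crop(c,'s12c',295,90,415,210,5)
E
```

```text
t 11.53 pos [ 0.6091 -0.1066  0.0716] roll -0.01 delta now [ 0.0415 -0.0044  0.0024] after roll [ 0.0415 -0.0044  0.0023] j [-0.21  0.56  0.05  1.04  0.08  0.04] w 0.0207 F [-1.6  0.3 -1.3]
[[ 0.041  0.25   0.967]
 [ 0.072  0.965 -0.253]
 [-0.997  0.08   0.022]]
```

View pics/s12c.png

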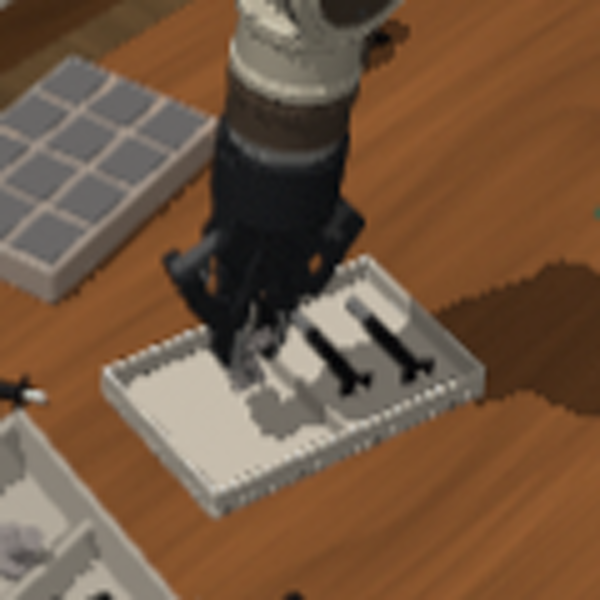

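Emit:
arm_command([
  {"x":0.015,"y":-0.004,"z":0,"roll":0,"fingers":0.1},
  {"x":0.012,"y":0,"z":-0.002,"roll":0,"fingers":0.1},
  {"x":0.01,"y":0,"z":-0.001,"roll":0,"fingers":0.1},
  {"x":0,"y":0,"z":0,"roll":0,"fingers":0.1},
])

```text
clock: 11.92
eef_pos: [0.6099, -0.1044, 0.0408]
tool_rot: [0.116, 0.687, -0.061, 0.715]
ft_force: [-0.4, -0.9, -1.2]
grip_width: 0.0207
```

```bash

python3 - <<'E'
from h import *
TY=-.246;yd=np.array([-np.sin(TY),np.cos(TY),0])
rel(np.array([.612,-.1085,.024]),yd)
c=snap('side','s13');crop(c,'s13c',295,110,415,210,6)
c=snap('top','t13');crop(c,'t13c',350,130,450,215,6)
E
```

```text
t 11.92 pos [ 0.6099 -0.1044  0.0408] roll -0.006 delta now [ 0.0165 -0.0048  0.0026] after roll [ 0.0165 -0.0048  0.0025] j [-0.21  0.59  0.01  0.96  0.08  0.04] w 0.0207 F [-0.4 -0.9 -1.2]
```

View pics/s13c.png

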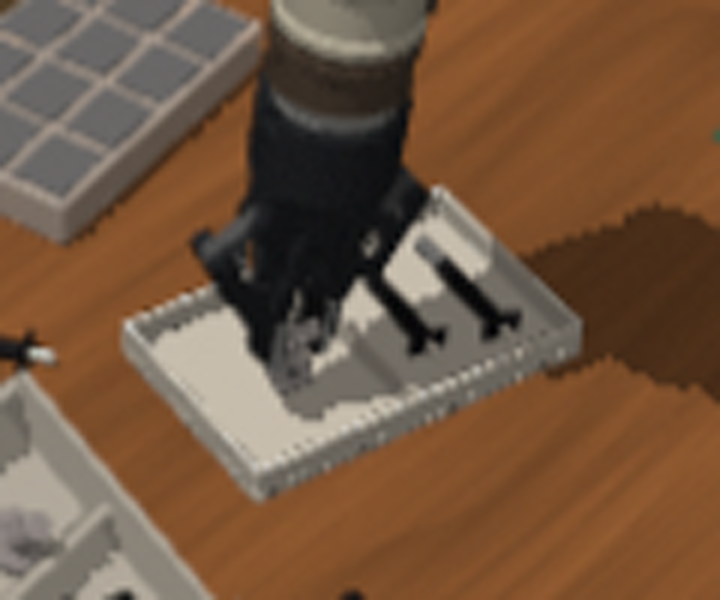

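View pics/t13c.png

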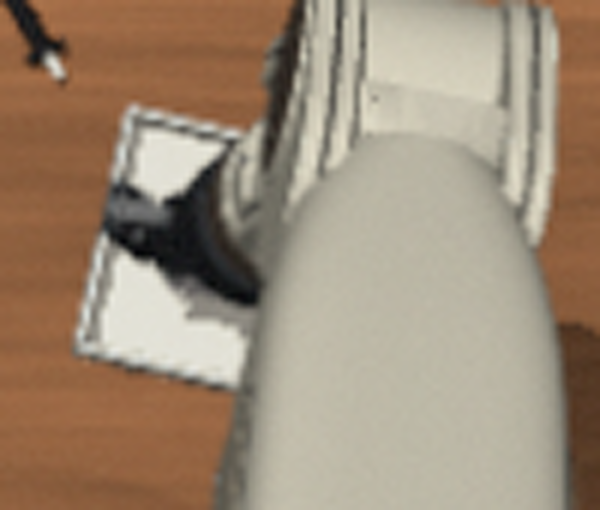

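Emit:
arm_command([
  {"x":0.008,"y":-0.003,"z":0,"roll":0,"fingers":0.1},
  {"x":0.006,"y":-0.001,"z":0,"roll":0,"fingers":0.1},
  {"x":0,"y":0,"z":0,"roll":0,"fingers":0.1},
])

```text
clock: 12.27
eef_pos: [0.6143, -0.1084, 0.0316]
tool_rot: [0.115, 0.683, -0.061, 0.719]
ft_force: [0.6, 0.1, -0.6]
grip_width: 0.0209
```

Emit:
arm_command([
  {"x":0.004,"y":0,"z":-0.001,"roll":0,"fingers":0.1},
  {"x":0.003,"y":0,"z":-0.001,"roll":0,"fingers":0.1},
  {"x":0,"y":0,"z":0,"roll":0,"fingers":0.1},
])

```text
clock: 12.52
eef_pos: [0.6133, -0.1079, 0.0245]
tool_rot: [0.115, 0.682, -0.061, 0.719]
ft_force: [-0.1, 0.2, -2.0]
grip_width: 0.0205
```

Emit:
arm_command([
  {"x":0.004,"y":0,"z":-0.001,"roll":0,"fingers":0.1},
  {"x":0.002,"y":0,"z":-0.001,"roll":0,"fingers":0.1},
])

```text
clock: 12.68
eef_pos: [0.6141, -0.1079, 0.0238]
tool_rot: [0.115, 0.68, -0.062, 0.721]
ft_force: [-3.7, 0.1, 9.4]
grip_width: 0.0207
```

Emit:
arm_command([
  {"x":0,"y":0,"z":0,"roll":0,"fingers":0.35},
  {"x":0,"y":0,"z":0,"roll":0,"fingers":0.4},
  {"x":0,"y":0,"z":0,"roll":0,"fingers":0.5},
  {"x":0,"y":0,"z":0,"roll":0,"fingers":0.5},
  {"x":-0.02,"y":0,"z":-0.002,"roll":0,"fingers":0.5},
  {"x":-0.03,"y":0,"z":0,"roll":0,"fingers":0.5},
  {"x":-0.04,"y":0,"z":0,"roll":0,"fingers":0.5},
  {"x":-0.04,"y":0,"z":-0.02,"roll":0,"fingers":0.5},
  {"x":0,"y":0,"z":-0.04,"roll":0,"fingers":0.5},
  {"x":0,"y":0,"z":-0.04,"roll":0,"fingers":0.5},
  {"x":0,"y":0,"z":-0.04,"roll":0,"fingers":0.5},
  {"x":0,"y":0,"z":-0.04,"roll":0,"fingers":0.5},
  {"x":0,"y":0,"z":0,"roll":0,"fingers":0.5},
])

```text
clock: 13.77
eef_pos: [0.4222, -0.0695, 0.1429]
tool_rot: [0.115, 0.682, -0.062, 0.72]
ft_force: [-2.1, 0.3, -1.0]
grip_width: 0.0423
```

```bash

python3 - <<'E'
from h import *
rel(np.array([.612,-.1085,.024]))
c=snap('side','s14');crop(c,'s14c',210,110,410,270,3.9)
c=snap('top','t14');crop(c,'t14c',350,130,450,215,7)
E
```

```text
t 13.77 pos [ 0.4222 -0.0695  0.1429] roll -0.377 delta now [ 0.1274 -0.0007  0.1882] after roll [ 0.1274 -0.07    0.1747] j [-0.22  0.13 -0.38  1.02  0.08  0.03] w 0.0423 F [-2.1  0.3 -1. ]
```

View pics/s14c.png

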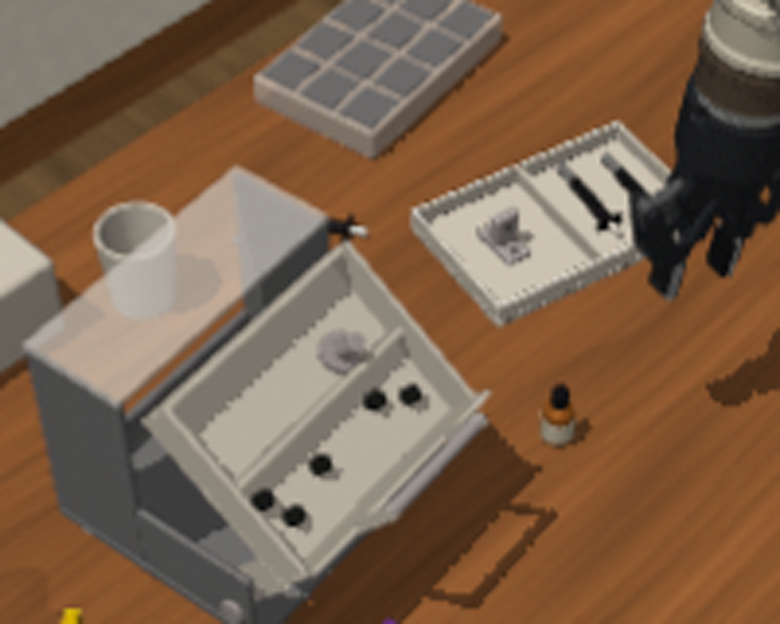

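View pics/t14c.png

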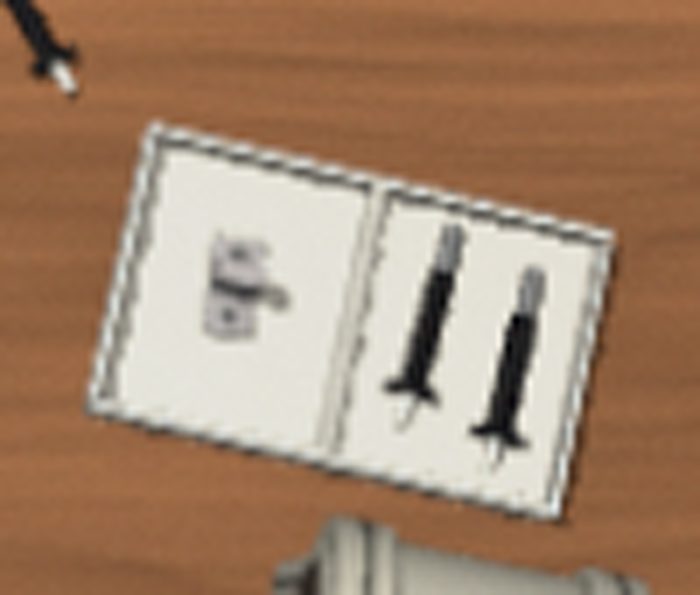

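The bracket stands upright near the middle of the tray's empty half (top crop ~(238,287)). The post is still in the bin (side crop ~(343,352)), and the arm is clear of everything.

```bash
python3 -c "
from h import *
print(job_done())"
```

```text
the job is handed in; nothing more can be done
None
```

The job is handed in at about 14 s of the 48 s allowed, and the last pictures showed the task done; no verdict was reported.

**What I did:**
- I hooked the closed fingers behind the steel bar and tipped the bin forward. The bin outline drawn over both camera views fitted a tilt of about 0.62 rad, and it was still tipped when I handed in.
- I gripped the bracket's plate across its 22 mm width and lifted it out towards the robot, clear of the hood.
- I lowered it into the tray's empty half until it touched the floor at about 9 N, then let go.

**Last checks:** The bracket stands upright near the middle of the empty half. The post is still in the back half of the bin, and the arm is clear of everything. I saw no large force at any point where I read it.

**What didn't match:** The tool drifted about 4–5° off vertical during the pull. The gripper read about 20.7 mm on the 22 mm plate, but the grip held. The bracket's rest was judged from one pair of pictures, not from a measured speed.

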